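# Find the locking comb that fits the seeder spindle

## Task

One of the three comb leaves in the wooden holder matches the thread of the spindle in the front place of the grey bench, the one with the red ends and the guide. Mesh the leaves with that thread one by one, gently, feeling along it for the grooves, press the one that fits fully home in the guide and leave it standing there, let go. Put any leaf that does not seat back upright in a slot of the holder, and leave the other things on the table alone.

Things in the scene. Friction and masses are not known exactly. Their poses are not given: they have to be found in the camera images.
- leaf_red: Comb leaf, red grip: steel plate 5 mm thick (x), 58 long (y), 4 teeth below, equally spaced by 11, 13 or 15 mm (differs per leaf, not told). Origin amid the tooth tips, z up. Teeth 6 mm long, 2 wide at the tip, 8 at the base; plate 6-40 mm up; grip 40-70 mm up, 12 (x) by 26 (y). Half turn about z: the same. About 70 g. Free in its slot by 2 mm, may lean a little.
- leaf_blue: Comb leaf, blue grip: steel plate 5 mm thick (x), 58 long (y), 4 teeth below, equally spaced by 11, 13 or 15 mm (differs per leaf, not told). Origin amid the tooth tips, z up. Teeth 6 mm long, 2 wide at the tip, 8 at the base; plate 6-40 mm up; grip 40-70 mm up, 12 (x) by 26 (y). Half turn about z: the same. About 70 g. Free in its slot by 2 mm, may lean a little.
- leaf_yellow: Comb leaf, yellow grip: steel plate 5 mm thick (x), 58 long (y), 4 teeth below, equally spaced by 11, 13 or 15 mm (differs per leaf, not told). Origin amid the tooth tips, z up. Teeth 6 mm long, 2 wide at the tip, 8 at the base; plate 6-40 mm up; grip 40-70 mm up, 12 (x) by 26 (y). Half turn about z: the same. About 70 g. Free in its slot by 2 mm, may lean a little.
- spindle_1: White plastic threaded spindle, fixed, 30 mm over crests, 20 at the root, thread 165 mm long along its y. Origin on the axis, mid-length; the grooves' place along y is not tied to it and not told. Pitch 11, 13 or 15 mm, one each, not told which. Grooves 5 mm deep, 4 wide at the root, 9 at the crests. Which spindle lies in front varies.
- spindle_2: White plastic threaded spindle, fixed, 30 mm over crests, 20 at the root, thread 165 mm long along its y. Origin on the axis, mid-length; the grooves' place along y is not tied to it and not told. Pitch 11, 13 or 15 mm, one each, not told which. Grooves 5 mm deep, 4 wide at the root, 9 at the crests. Which spindle lies in front varies.
- spindle_3: White plastic threaded spindle, fixed, 30 mm over crests, 20 at the root, thread 165 mm long along its y. Origin on the axis, mid-length; the grooves' place along y is not tied to it and not told. Pitch 11, 13 or 15 mm, one each, not told which. Grooves 5 mm deep, 4 wide at the root, 9 at the crests. Which spindle lies in front varies.
- seat (a point): Front place: point on the thread root's top line, 52 mm above the table, mid-guide; y along the spindle, x across, z up. A leaf fully home has its origin at this height, tips on the root. A wrong leaf stops 3-5 mm higher wherever it is along y. The right one off its grooves stops up to 5 mm higher; the flank then pushes it along y towards the groove. Grooves lie anywhere along y: feel within one pitch; it need not be centred.
- bench: Grey bench plate with 3 spindles, fixed. Origin on the table below seat; x away to two spare spindles (75, 130 mm behind), y along them. Plate x -41 to 165, y +-113 mm; end blocks 55 mm high at y +-98, red at the front. Guide above the front spindle: two cheeks, y +-50 mm, slot 9 mm wide from 7 to 21 mm above seat, then lips flaring to 22 mm at 28 mm above seat. A leaf let go stays standing in it.
- holder: Wooden leaf holder, fixed, 190 (x) by 90 (y) by 30 mm high; origin on the table under its middle. Slots at x = -62, 0 and 62 mm, each 9 mm wide (x), 61 long (y), 22 deep, mouth chamfered 2 mm. A leaf stands in each, its y along the holder's y, its origin 8 mm above the table (the slot floor). Any leaf fits any slot.
- water_bottle: Clear bottle, 64 mm across, 190 mm tall, origin under its middle. Bystander.
- clay_pot: Filled clay pot 94 mm across, 80 mm tall, origin under its middle. Bystander.
- seed_jar: Jar 60 mm across, 80 mm tall, origin under its middle. Bystander.
- trowel: Flat hand tool with wooden handle lying on the table. Bystander.
- marker_pen: Blue marker 130 mm long, 14 mm thick, lying on the table. Bystander.
- label_tin: White tin 70 mm across, 75 mm tall, origin under its middle. Bystander.
Mind the look-alikes: they are no part of the job. Leave any turquoise look-alike of the leaf_red alone.

How it is judged:
By the outcome, as a careful person would: the job done as asked, in the order asked, and still so for the second after the job is handed in, with the robot touching nothing.
It also fails if it takes over 72 s, if anything falls off the work surface, if the arm or the gripper's body presses on something with over 40 N, if the wrist force passes 120 N, or if a joint passes its speed limit or range.

## Robot

A 6-joint arm with a two-finger parallel gripper is mounted at the origin on the work surface. World frame = base frame: x ahead of the robot, y to its left, z up, the work surface at z = 0. Lengths are in m, angles in rad, forces in N, time in s.
With the tool pointing down it reaches from about 0.375 to 0.9 m from the base axis. Payload 3.1 kg.
Tool frame: the origin (TCP) lies at the very end of the fingers, on their centre line; the grasp point (between the pads) lies 19 mm behind it; z points along the fingers, y is the direction in which the jaws open and shut (so a half turn about z gives the same grasp; the last joint's range is limited). The gripper opens to 87 mm and grips with 3 to 60 N. Pads are 19 mm wide; open, the fingers measure 117 mm over their backs; the gripper's body (75 mm by 190 mm) begins 51 mm behind the grasp point.
Start: joints at [-1.484, 0.527, 1.433, -0, 1.181, -0.178], TCP at [0.164, -0.603, 0.223] pointing down, gripper open.
Joint ranges: [-3.08, 3.08], [-0.75, 2.2], [0.22, 2.44], [-1.43, 4.57], [0, 2.65], [-2.85, 2.85]. Speed limits (rad/s): [2.79, 2.79, 3.14, 3.14, 3.14, 3.14].

## Interface

Orientations are given as a unit quaternion [x, y, z, w].
In Python, from rig import robot gives the robot as it stands.
- The arm moves only by the tool arm_command, never from a script. Its argument "targets" is a list of rows, each a list of 5 numbers: the shift along the tool's x, y, z in cm, then the turn about the tool's z in rad, then the finger opening in cm, from 0 to 8.7. In form: [[dx, dy, dz, spin, hand], ...]. A call has 1 to 5 rows; each row is the pose to reach, as a shift and turn from the pose commanded when the call began, along the tool's axes at that moment; what a row does not reach only later rows make up. A row lasts 1/8 s, in which the tool goes at most 62.5 mm and 10.7 degrees, less where a joint would pass 70% of its speed; a pose out of reach is approached as far as the arm can. A call with a gripper value outside its range is refused whole. The fingers move at their own pace and stop on an object; "newtons" is the grip in N (left out, the last holds). Time passes only in rows, so rows that repeat a pose let the fingers close. It gives the time, the measured TCP pose, the force and the opening at its end, in the units of the state.
- robot.get_obs(): the state, without advancing time (a new reading comes with each control period).
- robot.camera(name): name is "side" or "top"; returns (picture, depth): 400x640x3 uint8, red, green, blue; 400x640 float32, m along the optical axis (not along the pixel's ray), 0 where there is no reading.
- robot.camera_model(name): a dict with "mtx" (3x3 intrinsics, pixels), "k1" (the pictures are not rectified: a ray, as slopes to the right and down, at radius r is drawn at 1 + k1 r^2 times it, then the intrinsics apply), "extrinsics" (4x4, takes a point from world to camera coordinates). Camera axes: x right, y up, looking along -z (the intrinsics and any distortion apply to the point x, -y, -z); pixel columns grow to the right and rows downward; lengths in m; the calibration is good to about 2 mm. A picture is of the moment at which its call begins. camera_model takes no time and is no camera call.
- robot.hand_in(): hands the job in, once; it reports no verdict.
The state is a dict: "time": time; "q": joint angles; "joint_velocities": joint speeds; "joint_torque": joint torques, N m; "position": TCP position; "tool_rot": TCP orientation; "ft_force": force on the tool from outside, world axes, zero at the start; "moment": the same for the moment, N m; "grip_width": finger opening in m.
Only numpy, scipy, OpenCV 4.12 (cv2) and the standard library are available. Lean on these libraries where they do the work, as an engineer would, in place of code of your own. Each camera call takes 0.05 s, during which the arm holds its last target.

## Working session

There is one attempt and no reset: what is moved stays moved. The work goes in short steps, Python scripts to look and compute and a tool call to move; the robot and the scene stay as the last step left them, time stands still between calls to the robot, and variables do not carry over. Pictures are saved under pics/ and viewed, and the job is handed in when it is done.

Besides the shell and the picture viewer there is one more tool, called after "Call:" as name(argument=value, ...), one argument or row to a line, values as JSON. arm_command: Moves the arm, as the interface text tells. Its arguments: {"type":"object","properties":{"targets":{"type":"array","items":{"type":"array","items":{"type":"number"}}},"newtons":{"type":"number"}},"required":["targets"]}

```bash
ls; mkdir -p pics; cat > h.py <<'E'
import numpy as np, cv2
from rig import robot
def grab(n):
    p,d=robot.camera(n); np.savez(f'/tmp/{n}.npz',p=p,d=d); return p,d
def load(n):
    z=np.load(f'/tmp/{n}.npz'); return z['p'],z['d']
def ray(n,u,v):
    m=robot.camera_model(n);K=np.array(m['mtx']);k=m['k1'];E=np.array(m['extrinsics'])
    xd=(u-K[0,2])/K[0,0];yd=(v-K[1,2])/K[1,1];x,y=xd,yd
    for _ in range(20):
        s=1+k*(x*x+y*y);x,y=xd/s,yd/s
    R=E[:3,:3];o=-R.T@E[:3,3]
    return o,R.T@np.array([x,-y,-1.])
def onz(n,u,v,z):
    o,d=ray(n,u,v);return o+d*(z-o[2])/d[2]
def dep(n,u,v,d):
    o,r=ray(n,u,v);return o+r*d[int(v),int(u)]
def proj(n,P):
    m=robot.camera_model(n);K=np.array(m['mtx']);k=m['k1'];E=np.array(m['extrinsics'])
    c=E[:3,:3]@np.array(P)+E[:3,3];x=c[0]/-c[2];y=-c[1]/-c[2];s=1+k*(x*x+y*y)
    return K[0,0]*x*s+K[0,2],K[1,1]*y*s+K[1,2]
E
python3 - <<'E'
from h import *
for n in('side','top'):
    p,d=grab(n);cv2.imwrite(f'pics/{n}0.png',p[:,:,::-1]);m=robot.camera_model(n);print(m)
print(robot.get_obs())
E
```

```text
pics
{'mtx': array([[488.23410278,   0.        , 324.94475143],
       [  0.        , 488.23410278, 201.48795267],
       [  0.        ,   0.        ,   1.        ]]), 'k1': -0.09500194539794908, 'extrinsics': array([[ 0.7019317 , -0.71223062,  0.00440709, -0.37652308],
       [ 0.41257454,  0.41163689,  0.81261142, -0.27027842],
       [-0.58058086, -0.56857947,  0.5827892 , -1.08674323],
       [ 0.        ,  0.        ,  0.        ,  1.        ]])}
{'mtx': array([[377.4053813 ,   0.        , 318.25163109],
       [  0.        , 377.4053813 , 201.67571863],
       [  0.        ,   0.        ,   1.        ]]), 'k1': -0.0733323012348601, 'extrinsics': array([[-0.02975657, -0.99951775, -0.00887779,  0.00742211],
       [ 0.98534731, -0.03082469,  0.16775138, -0.54661   ],
       [-0.16794413, -0.003756  ,  0.98578936, -1.23597974],
       [ 0.        ,  0.        ,  0.        ,  1.        ]])}
{'time': 0.1, 'q': array([-1.48451256e+00,  5.28361124e-01,  1.43375689e+00,  1.06015239e-05,
        1.18139905e+00, -1.78490406e-01]), 'joint_velocities': array([ 0.00059155, -0.0023985 , -0.0049099 , -0.00075766,  0.00033583,
       -0.00096571]), 'joint_torque': array([-4.18213640e-04, -4.40987062e+01, -1.77150321e+01,  6.35729567e-02,
        5.33653633e-02, -4.77833930e-05]), 'position': array([ 0.16353745, -0.60255317,  0.2216824 ]), 'tool_rot': array([ 9.91249428e-01,  1.31998656e-01,  4.92418541e-05, -9.60955267e-04]), 'ft_force': array([ 0.60147543, -0.9683578 , -0.31345768]), 'moment': array([ 0.03141165, -0.01293325, -0.02435715]), 'grip_width': 0.08735618438872808}
```

View pics/side0.png

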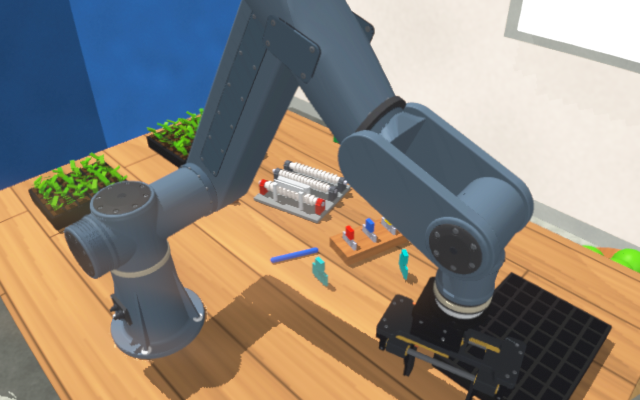

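View pics/top0.png

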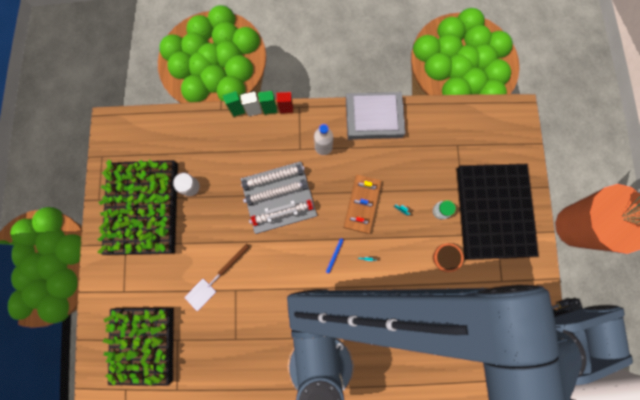

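The top view shows the grey bench around (278,197), with the red-ended front spindle at (282,213). The holder is at (362,203) with red (360,220), blue (363,203) and yellow (368,184) grips. Two turquoise look-alikes stand outside the holder at (402,210) and (369,259), so I leave those alone. Next I'll enlarge and measure.

```bash
python3 - <<'E'
from h import *
p,d=load('top')
a=cv2.resize(p[150:250,230:330],(600,600),interpolation=2)
b=cv2.resize(p[165:245,330:430],(600,480),interpolation=2)
cv2.imwrite('pics/c1.png',a[:,:,::-1]);cv2.imwrite('pics/c2.png',b[:,:,::-1])
p2,d2=load('side')
cv2.imwrite('pics/c3.png',cv2.resize(p2[140:290,240:440],(800,600),interpolation=2)[:,:,::-1])
for n in('top','side'):
    p,d=load(n);h=cv2.cvtColor(p,cv2.COLOR_RGB2HSV).astype(int);H,S,V=h[...,0],h[...,1],h[...,2]
    for nm,m in dict(red=((H<5)|(H>174))&(S>180)&(V>90),blue=(H>105)&(H<125)&(S>150)&(V>80),yel=(H>20)&(H<33)&(S>190)&(V>150),turq=(H>82)&(H<98)&(S>120)).items():
        k,l,st,c=cv2.connectedComponentsWithStats(m.astype(np.uint8))
        for i in range(1,k):
            if st[i,4]>8 and 220<c[i,0]<440 and 130<c[i,1]<300:
                u,v=c[i];print(n,nm,st[i],c[i].round(1),'z.07:',onz(n,u,v,.068).round(4),'dep',dep(n,u,v,d).round(3))
E
```

```text
top red [308 201   4   8  22] [309.5 204.7] z.07: [0.5336 0.02   0.068 ] dep [0.536 0.02  0.052]
top red [251 217   6   8  24] [253.5 220.6] z.07: [0.4857 0.2075 0.068 ] dep [0.487 0.21  0.055]
top red [357 218   7   4  24] [359.8 219.4] z.07: [ 0.4791 -0.1451  0.068 ] dep [ 0.478 -0.144  0.074]
top blue [361 200   6   4  20] [363.5 201.5] z.07: [ 0.5387 -0.1604  0.068 ] dep [ 0.537 -0.159  0.076]
top blue [327 239  15  33  80] [334.4 255.6] z.07: [ 0.3629 -0.0567  0.068 ] dep [ 0.364 -0.059  0.01 ]
top yel [364 181   9   6  38] [367.7 183.3] z.07: [ 0.6005 -0.1775  0.068 ] dep [ 0.6   -0.177  0.072]
top turq [395 206  14   9  58] [402.7 209.2] z.07: [ 0.5086 -0.29    0.068 ] dep [ 0.51  -0.292  0.058]
top turq [362 258  11   3  24] [367.8 258.7] z.07: [ 0.3493 -0.1652  0.068 ] dep [ 0.349 -0.165  0.066]
side red [260 180   6  14  55] [262.3 186.7] z.07: [0.453  0.1723 0.068 ] dep [0.478 0.206 0.04 ]
side red [316 199   7   8  31] [318.8 202.1] z.07: [0.5145 0.0028 0.068 ] dep [0.534 0.022 0.049]
side red [346 226   8  14  76] [349.3 232.2] z.07: [ 0.4769 -0.1452  0.068 ] dep [ 0.472 -0.15   0.074]
side blue [366 219   8  13  68] [369.4 224.9] z.07: [ 0.5357 -0.1623  0.068 ] dep [ 0.534 -0.164  0.07 ]
side blue [272 248  45  12 113] [298.4 252.9] z.07: [ 0.3316 -0.1114  0.068 ] dep [ 0.373 -0.064  0.012]
side yel [385 220   6   5   9] [387.3 221.8] z.07: [ 0.579  -0.1871  0.068 ] dep [ 0.592 -0.178  0.056]
side turq [400 249   8  30 176] [403.6 262.3] z.07: [ 0.4841 -0.3125  0.068 ] dep [ 0.502 -0.301  0.049]
side turq [316 257   8   8  38] [318.9 260.8] z.07: [ 0.3469 -0.1664  0.068 ] dep [ 0.346 -0.167  0.069]
```

View pics/c1.png

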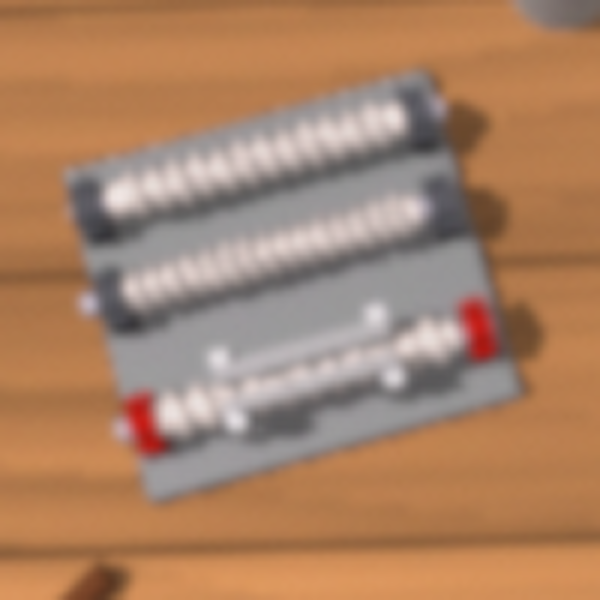

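View pics/c2.png

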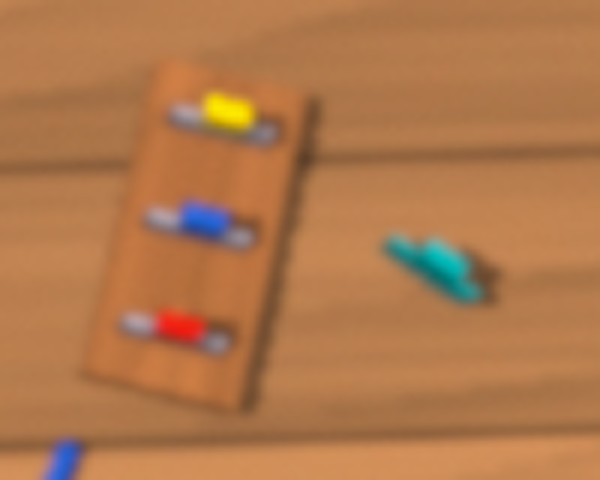

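View pics/c3.png

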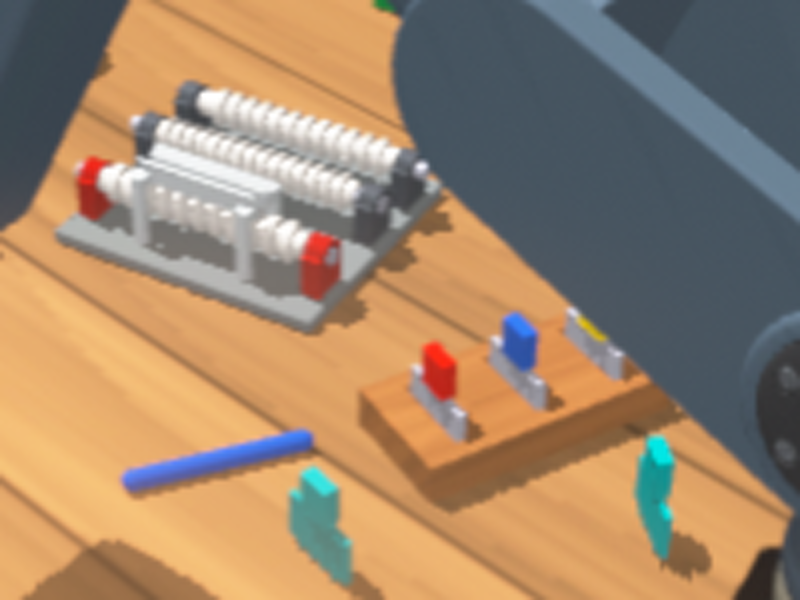

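```bash
python3 - <<'E'
from h import *
p,d=load('top');g=p.astype(float).mean(2)
h=cv2.cvtColor(p,cv2.COLOR_RGB2HSV).astype(int);H,S,V=h[...,0],h[...,1],h[...,2]
# holder top corners
m=np.zeros_like(p)
for (u,v) in [(357.8,175.6),(382.6,181.5),(343.8,227.2),(371,233)]:
    print('holder corner',onz('top',u,v,.03).round(4))
for (u,v) in [(301,162),(317.5,215),(241,179),(256,233)]: print('bench corner',onz('top',u,v,.006).round(4))
for nm,(u,v) in dict(r=(359.8,219),b=(363.5,201.3),y=(367.7,183.2)).items(): print(nm,onz('top',u,v,.074).round(4))
A=onz('top',253.5,220.6,.052);B=onz('top',309.5,204.7,.052);print(A,B,(A+B)/2,np.linalg.norm(A-B),np.arctan2((A-B)[1],(A-B)[0]))
# pitch
yh=(A-B)[:2]/np.linalg.norm((A-B)[:2]);xh=np.array([yh[1],-yh[0]]);c=((A+B)/2)[:2]
s=np.arange(-.082,.082,.0005)
for n in('top','side'):
  p,_=load(n);g=p.astype(np.float32).mean(2)
  for off,z in((0,.067),(.075,.067),(.13,.067)):
   for rng,w in (((-.08,-.052),1),((.052,.08),1),((-.08,.08),0)):
    if w and off: continue
    acc=0
    for dx in np.arange(-.008,.009,.002):
      uv=np.array([proj(n,[*(c+xh*(off+dx)+yh*t),z-(0.002 if abs(dx)>.005 else 0)]) for t in s]).astype(np.float32)
      f=cv2.remap(g,uv[:,0][None],uv[:,1][None],cv2.INTER_CUBIC)[0]
      k=(s>rng[0])&(s<rng[1]);
      if off==0 and not w:k&=abs(s)>.052
      f=f[k];ss=s[k];f=f-np.polyval(np.polyfit(ss,f,2),ss)
      P=[.0095,.010,.011,.012,.013,.014,.015,.016,.017]
      acc=acc+np.array([abs((f*np.exp(2j*np.pi*ss/q)).mean()) for q in P])
    print(n,off,rng,dict(zip([round(q*1000,1) for q in P],acc.round(1))))
E
```

```text
holder corner [ 0.6371 -0.1496  0.03  ]
holder corner [ 0.6134 -0.2348  0.03  ]
holder corner [ 0.4586 -0.0935  0.03  ]
holder corner [ 0.4359 -0.185   0.03  ]
bench corner [0.6991 0.0483 0.006 ]
bench corner [ 0.5064 -0.0051  0.006 ]
bench corner [0.6439 0.2634 0.006 ]
bench corner [0.45   0.2101 0.006 ]
r [ 0.4796 -0.1446  0.074 ]
b [ 0.5384 -0.1597  0.074 ]
y [ 0.5994 -0.1769  0.074 ]
[0.48782069 0.21051386 0.052     ] [0.5361613  0.02057959 0.052     ] [0.51199099 0.11554673 0.052     ] 0.19598939694046202 1.8200173293634458
top 0 (-0.08, -0.052) {9.5: np.float64(8.2), 10.0: np.float64(11.1), 11.0: np.float64(16.8), 12.0: np.float64(22.2), 13.0: np.float64(27.0), 14.0: np.float64(30.0), 15.0: np.float64(31.4), 16.0: np.float64(31.6), 17.0: np.float64(30.9)}Traceback (most recent call last):
  File "<stdin>", line 21, in <module>
  File "h.py", line 19, in proj
    m=robot.camera_model(n);K=np.array(m['mtx']);k=m['k1'];E=np.array(m['extrinsics'])
ValueError: time passes only in moves, steps and waits
```

```bash
python3 - <<'E'
import pickle
from rig import robot
pickle.dump({n:robot.camera_model(n) for n in('top','side')},open('cm.pkl','wb'));print(robot.get_obs()['time'])
s=open('h.py').read().replace("robot.camera_model(n)","CM[n]").replace("from rig import robot","from rig import robot\nimport pickle\nCM=pickle.load(open('cm.pkl','rb'))")
open('h.py','w').write(s)
E
cat > pit.py <<'E'
from h import *
A=np.array([0.48782069,0.21051386]);B=np.array([0.5361613,0.02057959])
yh=(A-B)/np.linalg.norm((A-B));xh=np.array([yh[1],-yh[0]]);c=((A+B)/2)
s=np.arange(-.082,.082,.0005)
P=np.array([.0095,.010,.011,.012,.013,.014,.015,.016,.017])
for n in('top','side'):
  p,_=load(n);g=p.astype(np.float32).mean(2)
  for off in (0,.075,.13):
    acc=0;accw=0
    for dx in np.arange(-.010,.011,.002):
      uv=np.array([proj(n,[*(c+xh*(off+dx)+yh*t),.052+np.sqrt(.015**2-dx*dx)-.015+.01+.0]) for t in s]).astype(np.float32)
      f=cv2.remap(g,uv[:,0][None],uv[:,1][None],cv2.INTER_CUBIC)[0]
      k=(abs(s)<.08)&((abs(s)>.055)|(off>0))
      f,ss=f[k],s[k]
      if off==0:
        for q in (ss<0,ss>0): f[q]-=np.polyval(np.polyfit(ss[q],f[q],2),ss[q])
      else: f=f-np.polyval(np.polyfit(ss,f,2),ss)
      acc=acc+np.array([np.linalg.lstsq(np.c_[np.cos(2*np.pi*ss/q),np.sin(2*np.pi*ss/q)],f,rcond=None)[1][0]/(f@f) for q in P])
    print(n,off,dict(zip((P*1000).tolist(),(acc/11).round(2).tolist())))
E
python3 pit.py
```

```text
0.1
top 0 {9.5: 1.0, 10.0: 0.99, 11.0: 0.83, 12.0: 0.61, 13.0: 0.7, 14.0: 0.92, 15.0: 0.25, 16.0: 0.76, 17.0: 0.36}
top 0.075 {9.5: 0.99, 10.0: 0.98, 11.0: 0.66, 12.0: 0.97, 13.0: 0.99, 14.0: 0.98, 15.0: 1.0, 16.0: 0.99, 17.0: 0.99}
top 0.13 {9.5: 1.0, 10.0: 1.0, 11.0: 1.0, 12.0: 0.99, 13.0: 0.46, 14.0: 0.96, 15.0: 0.96, 16.0: 0.98, 17.0: 0.99}
side 0 {9.5: 0.95, 10.0: 0.97, 11.0: 0.74, 12.0: 0.54, 13.0: 0.69, 14.0: 0.94, 15.0: 0.31, 16.0: 0.78, 17.0: 0.5}
side 0.075 {9.5: 0.99, 10.0: 0.98, 11.0: 0.5, 12.0: 0.97, 13.0: 0.96, 14.0: 0.99, 15.0: 0.99, 16.0: 0.98, 17.0: 0.97}
side 0.13 {9.5: 1.0, 10.0: 1.0, 11.0: 1.0, 12.0: 0.96, 13.0: 0.22, 14.0: 0.97, 15.0: 0.96, 16.0: 0.98, 17.0: 0.99}
```

```bash
cat >> pit.py <<'E'
print('---')
print('guide mid',onz('top',281.04,211.4,.08), 'c',c,'yh',yh)
q=.015
for n in('top','side'):
  p,_=load(n);g=p.astype(np.float32).mean(2)
  for dx in (-.006,-.003,0,.003,.006):
    uv=np.array([proj(n,[*(c+xh*dx+yh*t),.062+np.sqrt(.015**2-dx*dx)-.015]) for t in s]).astype(np.float32)
    f=cv2.remap(g,uv[:,0][None],uv[:,1][None],cv2.INTER_CUBIC)[0]
    k=(abs(s)<.08)&(abs(s)>.055);f,ss=f[k],s[k]
    for w in (ss<0,ss>0): f[w]-=np.polyval(np.polyfit(ss[w],f[w],2),ss[w])
    a,b=np.linalg.lstsq(np.c_[np.cos(2*np.pi*ss/q),np.sin(2*np.pi*ss/q)],f,rcond=None)[0]
    print(n,dx,'crest y mm',(np.arctan2(b,a)/2/np.pi*15).round(2), np.hypot(a,b).round(1))
E
python3 pit.py | sed -n '/---/,$p'
```

```text
---
guide mid [0.51214932 0.11423382 0.08      ] c [0.511991   0.11554673] yh [-0.24664912  0.96910485]
top -0.006 crest y mm 3.05 8.9
top -0.003 crest y mm 3.77 9.2
top 0 crest y mm 4.27 8.4
top 0.003 crest y mm 4.62 8.0
top 0.006 crest y mm 5.16 9.5
side -0.006 crest y mm 1.88 18.6
side -0.003 crest y mm 0.85 23.8
side 0 crest y mm 0.51 25.6
side 0.003 crest y mm 0.87 22.0
side 0.006 crest y mm 1.78 18.6
```

The front spindle's pitch reads 15 mm in both views, and the spares read 11 and 13. I'll feel to confirm. First I move above the red leaf, with the fingers opened only part way because of its neighbours.

```bash
cat > go.py <<'E'
from h import *
import sys
def st():
    o=robot.get_obs();x,y,_,_=q=o['tool_rot'];q=np.array(q)
    from scipy.spatial.transform import Rotation as Ro
    R=Ro.from_quat(q).as_matrix();return o,R
def tgt(x,y,z,a):
    o,R=st();d=R.T@(np.array([x,y,z])-o['position'])*100
    a0=np.arctan2(R[1,0],R[0,0]);print('shift cm',d.round(2),'spin',round(-((a-a0+np.pi)%(2*np.pi)-np.pi),3),'t',o['time'],'a0',a0.round(3),'tilt',R[:,2].round(3))
if __name__=='__main__': tgt(*map(float,sys.argv[1:5]))
E
python3 go.py .4795 -.1443 .13 1.305
```

```text
shift cm [ 42.48 -35.94   9.25] spin -1.04 t 0.1 a0 0.265 tilt [-0.     0.002 -1.   ]
```

Call:
arm_command(
  targets=[
    [42.5,-35.9,4,-1.04,3.5],
    [42.5,-35.9,4,-1.04,3.5],
    [42.5,-35.9,4,-1.04,3.5],
    [42.5,-35.9,4,-1.04,3.5],
    [42.5,-35.9,4,-1.04,3.5],
  ],
)

```text
time: 0.72
position: [0.3415, -0.3449, 0.1998]
tool_rot: [0.823, 0.568, 0.0, -0.0]
ft_force: [0.9, -0.3, -0.3]
grip_width: 0.0451
```

```bash
python3 go.py .4795 -.1443 .13 1.305; python3 -c "
from rig import robot
print(robot.get_obs()['q'].round(2))"
```

```text
shift cm [23.65  5.77  6.99] spin -0.097 t 0.725 a0 1.208 tilt [ 0.  0. -1.]
[-1.02  0.37  1.8   0.    0.97 -0.66]
```

Call:
arm_command(
  targets=[
    [23.6,5.8,4,-0.1,3.5],
    [23.6,5.8,6,-0.1,3.5],
    [23.6,5.8,7,-0.1,3.5],
    [23.6,5.8,7,-0.1,3.5],
    [23.6,5.8,7,-0.1,3.5],
  ],
)

```text
time: 1.35
position: [0.4801, -0.1435, 0.1285]
tool_rot: [0.793, 0.609, -0.001, -0.002]
ft_force: [-0.5, -1.2, -0.2]
grip_width: 0.0351
```

```bash
python3 go.py .4795 -.1443 .05 1.305; python3 - <<'E'
from h import *
p,d=grab('side');cv2.imwrite('pics/s1.png',cv2.resize(p[140:290,240:440],(800,600),interpolation=2)[:,:,::-1])
E
```

```text
shift cm [-0.1  -0.01  7.85] spin 0.004 t 1.35 a0 1.309 tilt [-0.003  0.002 -1.   ]
```

View pics/s1.png

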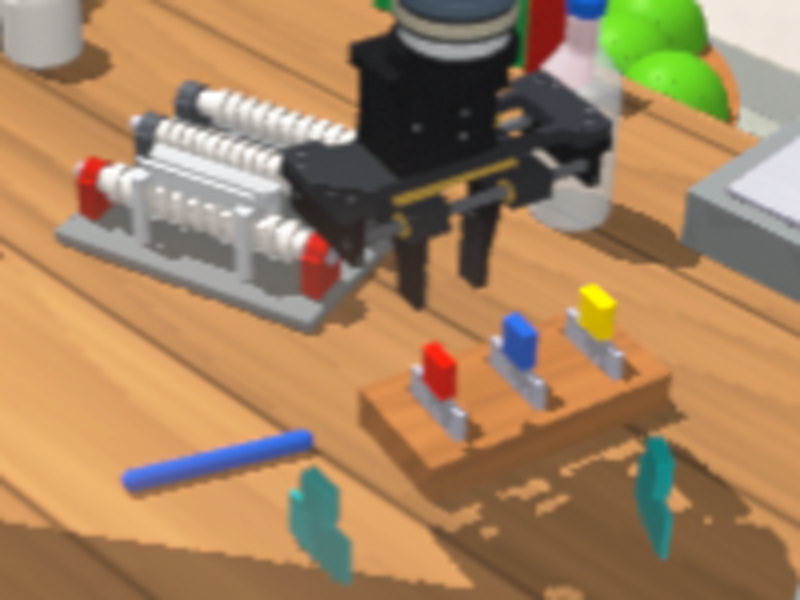

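The red leaf at crop (440,370) sits under the finger gap at (447,290), and its neighbours are clear. Now I descend and grip.

Call:
arm_command(
  targets=[
    [-0.1,0,4,0,3.5],
    [-0.1,0,7.8,0,3.5],
    [-0.1,0,7.8,0,3.5],
    [-0.1,0,7.8,0,1.0],
    [-0.1,0,7.8,0,0.8],
  ],
  newtons=25,
)

```text
time: 2.02
position: [0.4805, -0.1495, 0.0538]
tool_rot: [0.796, 0.606, 0.001, 0.002]
ft_force: [-0.2, 0.0, 0.4]
grip_width: 0.0224
```

Call:
arm_command(
  targets=[
    [0,0,0,0,0.8],
    [0,0,0,0,0.8],
  ],
)

```text
time: 2.28
position: [0.4803, -0.1489, 0.0532]
tool_rot: [0.795, 0.606, 0.0, 0.001]
ft_force: [-0.2, -0.2, 4.3]
grip_width: 0.0118
```

Call:
arm_command(
  targets=[
    [0,0,-1,0,0.8],
    [0,0,-3,0,0.8],
    [0,0,-6,0,0.8],
    [0,0,-9,0,0.8],
    [0,0,-9,0,0.8],
  ],
)

```text
time: 2.9
position: [0.481, -0.149, 0.1445]
tool_rot: [0.795, 0.606, 0.001, 0.002]
ft_force: [1.0, 0.4, -1.3]
grip_width: 0.0119
```

```bash
python3 - <<'E'
from h import *
p,d=grab('side');cv2.imwrite('pics/s2.png',cv2.resize(p[160:260,290:423],(798,600),interpolation=2)[:,:,::-1])
p,d=grab('top')
o=robot.get_obs();print(o['position'],o['ft_force'],o['grip_width'])
E
python3 go.py .512 .1155 .16 1.82
```

```text
[ 0.47930232 -0.14819778  0.14219489] [-0.4741576   0.41830174 -0.31204805] 0.011877179565996659
shift cm [26.29 -3.84 -1.78] spin -0.518 t 3.0 a0 1.302 tilt [-0.  0. -1.]
```

View pics/s2.png

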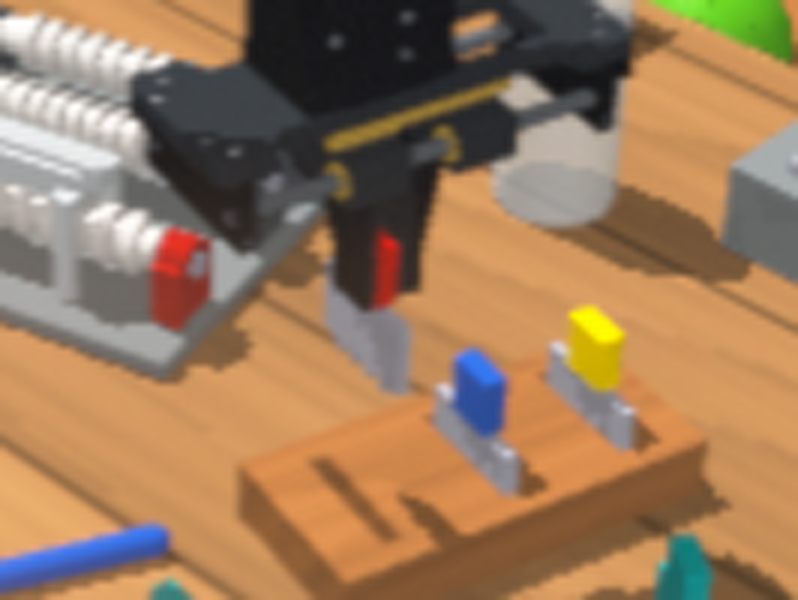

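```bash
python3 - <<'E'
from h import *
for z,(L,R) in {.1345:((344.7,203.7),(358,215.8)),.1055:((344.7,213.7),(357.5,225.3))}.items():
    a=onz('side',*L,z);b=onz('side',*R,z);print(z,a.round(4),b.round(4),np.linalg.norm(a-b).round(4),((a+b)/2).round(4))
    a=onz('side',*L,z+.006);b=onz('side',*R,z+.006);print(z+.006,a.round(4),b.round(4),((a+b)/2).round(4))
p,d=load('side');cv2.imwrite('pics/s2b.png',cv2.resize(p[195:235,335:375],(600,600),interpolation=0)[:,:,::-1])
p,d=load('top');cv2.imwrite('pics/t2.png',cv2.resize(p[150:250,310:410],(600,600),interpolation=2)[:,:,::-1])
E
```

```text
0.1345 [ 0.4906 -0.1141  0.1345] [ 0.4765 -0.1712  0.1345] 0.0587 [ 0.4835 -0.1426  0.1345]
0.1405 [ 0.4844 -0.1196  0.1405] [ 0.4704 -0.1762  0.1405] [ 0.4774 -0.1479  0.1405]
0.1055 [ 0.4887 -0.117   0.1055] [ 0.4761 -0.1716  0.1055] 0.0561 [ 0.4824 -0.1443  0.1055]
0.1115 [ 0.4827 -0.1223  0.1115] [ 0.4702 -0.1764  0.1115] [ 0.4765 -0.1493  0.1115]
```

View pics/s2b.png

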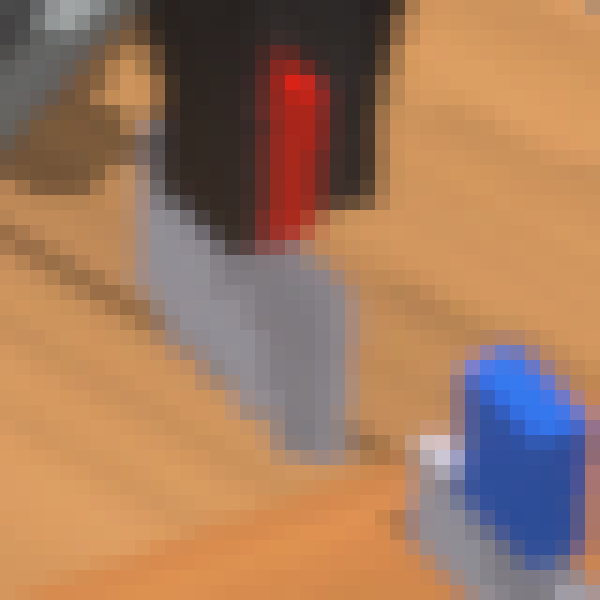

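The red leaf is held upright and centred to within about 2 mm. At this resolution I can't make out the teeth, so I'll feel for the grooves. Carrying it to a point above the guide.

```bash
python3 go.py .5125 .115 .15 1.82
```

```text
shift cm [26.26 -3.78 -0.78] spin -0.518 t 3.0 a0 1.302 tilt [-0.  0. -1.]
```

Call:
arm_command(
  targets=[
    [4,-0.6,-1,-0.1,0.8],
    [9,-1.3,-1,-0.2,0.8],
    [14.5,-2.1,-1,-0.3,0.8],
    [20,-2.9,-1,-0.4,0.8],
    [24.5,-3.5,-0.9,-0.5,0.8],
  ],
)

```text
time: 3.62
position: [0.5097, 0.0991, 0.1497]
tool_rot: [0.619, 0.785, -0.001, -0.001]
ft_force: [0.3, -0.2, -1.2]
grip_width: 0.0119
```

```bash
python3 go.py .5125 .115 .15 1.82
```

```text
shift cm [ 1.48  0.64 -0.03] spin -0.014 t 3.625 a0 1.806 tilt [-0.003  0.    -1.   ]
```

Call:
arm_command(
  targets=[
    [1.5,0.4,0,-0.01,0.8],
    [1.5,0.4,0,-0.01,0.8],
    [1.5,0.4,0,-0.01,0.8],
  ],
)

```text
time: 4.0
position: [0.511, 0.1113, 0.1507]
tool_rot: [0.617, 0.787, -0.001, -0.0]
ft_force: [-0.5, 0.3, -2.0]
grip_width: 0.0115
```

```bash
python3 go.py .5125 .115 .15 1.82;python3 - <<'E'
from h import *
p,d=grab('side');cv2.imwrite('pics/s3.png',cv2.resize(p[130:230,240:373],(798,600),interpolation=2)[:,:,::-1])
p,d=grab('top');cv2.imwrite('pics/t3.png',cv2.resize(p[150:250,230:330],(600,600),interpolation=2)[:,:,::-1])
E
```

```text
shift cm [0.32 0.23 0.07] spin -0.009 t 4.0 a0 1.811 tilt [-0.001 -0.001 -1.   ]
```

View pics/s3.png

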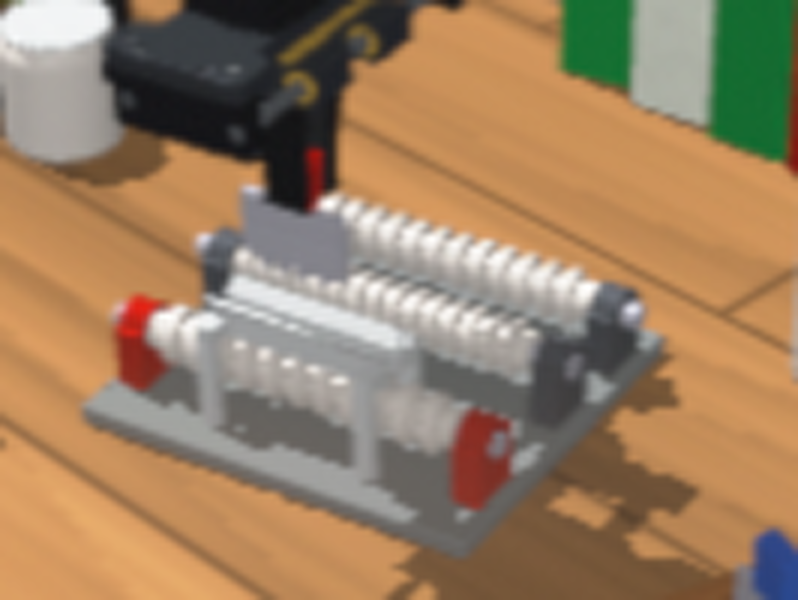

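View pics/t3.png

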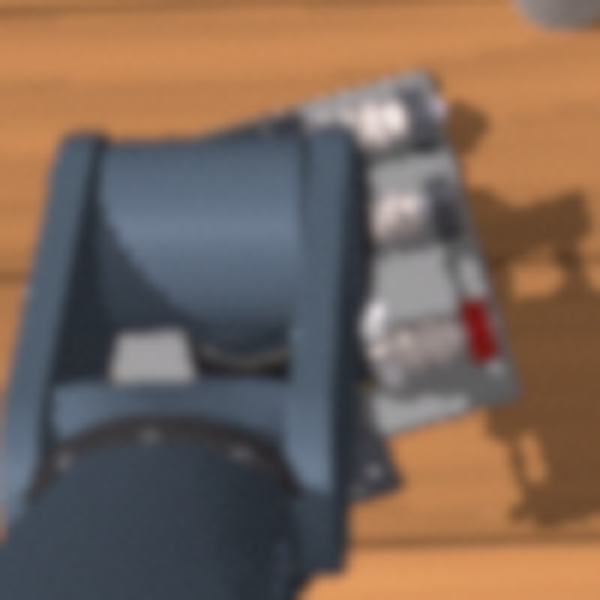

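Call:
arm_command(
  targets=[
    [0.2,0.15,0,-0.01,0.8],
    [0.2,0.15,0.5,-0.01,0.8],
    [0.2,0.15,1,-0.01,0.8],
    [0.2,0.15,1,-0.01,0.8],
  ],
)

```text
time: 4.6
position: [0.5118, 0.1148, 0.1405]
tool_rot: [0.613, 0.79, -0.0, -0.001]
ft_force: [0.1, -0.0, -1.1]
grip_width: 0.0114
```

```bash
python3 go.py .5125 .115 .0972 1.82
```

```text
shift cm [-0.    0.08  4.33] spin 0.002 t 4.6 a0 1.822 tilt [-0.001 -0.    -1.   ]
```

Call:
arm_command(
  targets=[
    [0,0.05,0.8,0,0.8],
    [0,0.05,1.5,0,0.8],
    [0,0.05,2,0,0.8],
    [0,0.05,2.5,0,0.8],
    [0,0.05,2.5,0,0.8],
  ],
)

```text
time: 5.22
position: [0.5137, 0.1151, 0.1159]
tool_rot: [0.613, 0.79, 0.001, 0.001]
ft_force: [1.2, 0.9, -1.8]
grip_width: 0.0118
```

Call:
arm_command(
  targets=[
    [0,0,0.4,0,0.8],
    [0,0,0.7,0,0.8],
    [0,0,0.9,0,0.8],
    [0,0,1.1,0,0.8],
    [0,0,1.1,0,0.8],
  ],
)

```text
time: 5.85
position: [0.5136, 0.1151, 0.1052]
tool_rot: [0.613, 0.79, 0.001, 0.001]
ft_force: [3.4, 0.5, -2.2]
grip_width: 0.012
```

Call:
arm_command(
  targets=[
    [0,0,0.15,0,0.8],
    [0,0,0.3,0,0.8],
    [0,0,0.3,0,0.8],
  ],
)

```text
time: 6.22
position: [0.5136, 0.1151, 0.1023]
tool_rot: [0.613, 0.79, 0.001, 0.001]
ft_force: [5.3, 1.6, -1.4]
grip_width: 0.0116
```

Call:
arm_command(
  targets=[
    [0,0.12,0.1,0,0.8],
    [0,0.12,0.2,0,0.8],
    [0,0.12,0.2,0,0.8],
  ],
)

```text
time: 6.6
position: [0.5139, 0.1151, 0.1016]
tool_rot: [0.613, 0.79, -0.0, 0.0]
ft_force: [1.8, 0.5, 11.6]
grip_width: 0.0121
```

Call:
arm_command(
  targets=[
    [0,0,0.1,0,0.8],
    [0,0,0.2,0,0.8],
    [0,0,0.2,0,0.8],
  ],
)

```text
time: 6.98
position: [0.5139, 0.1151, 0.1012]
tool_rot: [0.613, 0.79, 0.0, 0.001]
ft_force: [-0.8, -0.3, 23.2]
grip_width: 0.0117
```

Call:
arm_command(
  targets=[
    [0,0,-0.4,0,0.8],
    [0.3,0,-0.4,0,0.8],
    [0.3,0,-0.2,0,0.8],
    [0.3,0,-0.1,0,0.8],
    [0.3,0,-0.1,0,0.8],
  ],
)

```text
time: 7.6
position: [0.513, 0.1182, 0.1008]
tool_rot: [0.613, 0.79, -0.0, 0.0]
ft_force: [1.0, 0.1, 16.8]
grip_width: 0.0119
```

Call:
arm_command(
  targets=[
    [0,0,-0.4,0,0.8],
    [0.3,0,-0.4,0,0.8],
    [0.3,0,-0.1,0,0.8],
    [0.3,0,0,0,0.8],
    [0.3,0,0,0,0.8],
  ],
)

```text
time: 8.22
position: [0.5122, 0.1214, 0.1004]
tool_rot: [0.613, 0.79, -0.0, -0.0]
ft_force: [-0.5, -0.1, 13.8]
grip_width: 0.0117
```

Call:
arm_command(
  targets=[
    [0,0,-0.4,0,0.8],
    [0.3,0,-0.4,0,0.8],
    [0.3,0,-0.1,0,0.8],
    [0.3,0,0,0,0.8],
    [0.3,0,0,0,0.8],
  ],
)

```text
time: 8.85
position: [0.5116, 0.1238, 0.1006]
tool_rot: [0.613, 0.79, -0.0, 0.0]
ft_force: [0.4, -1.9, 15.8]
grip_width: 0.0121
```

Call:
arm_command(
  targets=[
    [0,0,-0.4,0,0.8],
    [0.3,0,-0.4,0,0.8],
    [0.3,0,-0.1,0,0.8],
    [0.3,0,0,0,0.8],
    [0.3,0,0,0,0.8],
  ],
)

```text
time: 9.48
position: [0.5108, 0.1272, 0.1012]
tool_rot: [0.613, 0.79, 0.0, 0.0]
ft_force: [-1.1, -0.8, 20.0]
grip_width: 0.0117
```

The red leaf stops 3–4 mm high at five places across one full pitch, with almost no sideways push, so it doesn't fit. I'm returning it to its slot.

Call:
arm_command(
  targets=[
    [0,0,-1,0,0.8],
    [0,0,-3,0,0.8],
    [0,0,-5,0,0.8],
    [0,0,-5,0,0.8],
  ],
)

```text
time: 9.98
position: [0.5099, 0.1271, 0.1494]
tool_rot: [0.613, 0.79, -0.0, -0.001]
ft_force: [-0.7, -1.5, -1.2]
grip_width: 0.0117
```

```bash
python3 go.py .4803 -.1489 .14 1.302
```

```text
shift cm [-26.    -9.74   0.94] spin 0.52 t 9.975 a0 1.822 tilt [-0.002  0.    -1.   ]
```

Call:
arm_command(
  targets=[
    [-5,-1.9,0,0.11,0.8],
    [-10.5,-3.9,0,0.22,0.8],
    [-16,-6,0.3,0.33,0.8],
    [-21,-7.9,0.6,0.44,0.8],
    [-25,-9.4,0.9,0.52,0.8],
  ],
)

```text
time: 10.6
position: [0.4801, -0.1397, 0.1385]
tool_rot: [0.797, 0.604, -0.001, -0.002]
ft_force: [0.8, 0.3, -1.0]
grip_width: 0.0121
```

Call:
arm_command(
  targets=[
    [-0.8,-0.9,0,0,0.8],
    [-0.8,-0.9,0,0,0.8],
    [-0.8,-0.9,0,0,0.8],
    [-0.8,-0.9,0,0,0.8],
  ],
)

```text
time: 11.1
position: [0.4715, -0.1427, 0.1401]
tool_rot: [0.795, 0.607, 0.0, -0.0]
ft_force: [-0.5, 0.5, -0.3]
grip_width: 0.0116
```

```bash
python3 go.py .4803 -.1489 .054 1.302
```

```text
shift cm [-0.37  1.02  8.61] spin 0.002 t 11.1 a0 1.304 tilt [-0.  0. -1.]
```

Call:
arm_command(
  targets=[
    [-0.37,1.0,2.5,0,0.8],
    [-0.37,1.0,3.5,0,0.8],
    [-0.37,1.0,4,0,0.8],
    [-0.37,1.0,4,0,0.8],
  ],
)

```text
time: 11.6
position: [0.4796, -0.1496, 0.1]
tool_rot: [0.795, 0.606, -0.0, -0.001]
ft_force: [-0.2, -0.4, -1.4]
grip_width: 0.0119
```

```bash
python3 go.py .4803 -.1489 .054 1.302; python3 - <<'E'
from h import *
p,d=grab('side');cv2.imwrite('pics/s4.png',cv2.resize(p[180:260,310:417],(800,600),interpolation=2)[:,:,::-1])
E
```

```text
shift cm [0.08 0.06 4.6 ] spin 0.001 t 11.6 a0 1.303 tilt [-0.001  0.001 -1.   ]
```

View pics/s4.png

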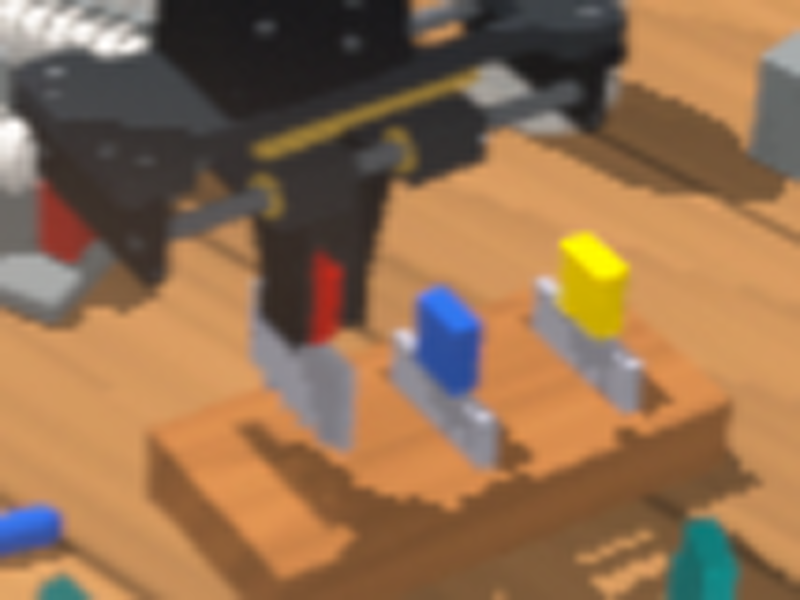

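Call:
arm_command(
  targets=[
    [0.06,0.05,1,0,0.8],
    [0.06,0.05,2,0,0.8],
    [0.06,0.05,2.6,0,0.8],
    [0.06,0.05,3.2,0,0.8],
    [0.06,0.05,3.2,0,0.8],
  ],
)

```text
time: 12.28
position: [0.4803, -0.1495, 0.0676]
tool_rot: [0.795, 0.606, -0.0, -0.001]
ft_force: [0.3, 0.4, -0.9]
grip_width: 0.0118
```

Call:
arm_command(
  targets=[
    [0,0,0.7,0,0.8],
    [0,0,1.2,0,0.8],
    [0,0,1.3,0,0.8],
    [0,0,1.3,0,0.8],
  ],
)

```text
time: 12.78
position: [0.4807, -0.1497, 0.0551]
tool_rot: [0.795, 0.606, -0.0, -0.0]
ft_force: [1.2, -0.1, -1.2]
grip_width: 0.0118
```

Call:
arm_command(
  targets=[
    [0,0,0,0,3.5],
    [0,0,0,0,3.5],
    [0,0,0,0,3.5],
    [0,0,-2,0,3.5],
    [0,0,-5,0,3.5],
  ],
)

```text
time: 13.4
position: [0.4799, -0.1494, 0.105]
tool_rot: [0.795, 0.606, -0.0, -0.001]
ft_force: [0.3, -0.4, 1.1]
grip_width: 0.0347
```

```bash
python3 go.py .539 -.1605 .13 1.305; python3 - <<'E'
from h import *
p,d=grab('side');cv2.imwrite('pics/s5.png',cv2.resize(p[180:260,310:417],(800,600),interpolation=2)[:,:,::-1])
E
```

```text
shift cm [ 0.49  5.98 -2.51] spin -0.003 t 13.4 a0 1.302 tilt [-0.002  0.001 -1.   ]
```

View pics/s5.png

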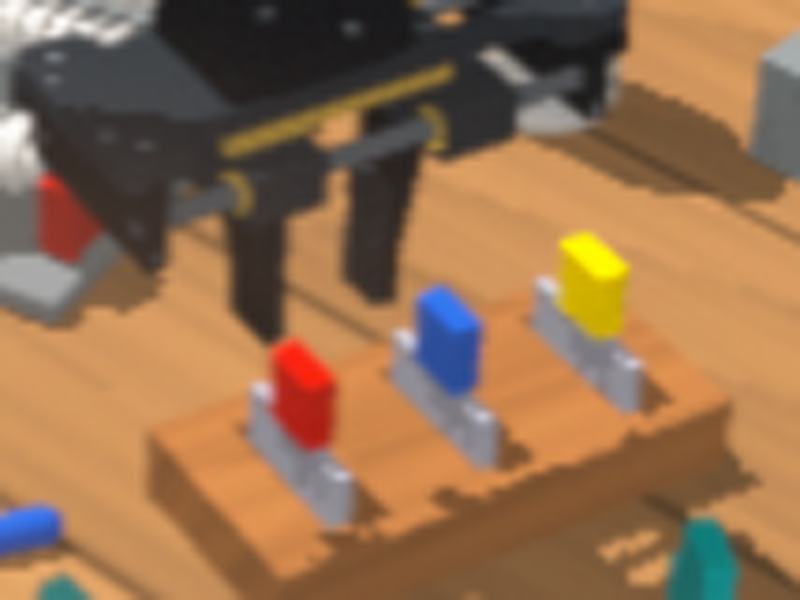

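The red leaf is back in its slot and upright, at crop (300,420). Next is the blue leaf.

Call:
arm_command(
  targets=[
    [0.2,2,-0.5,0,3.5],
    [0.5,5,-0.5,0,3.5],
    [0.5,6,-0.5,0,3.5],
    [0.5,6,-0.5,0,3.5],
    [0.5,6,-0.5,0,3.5],
  ],
)

```text
time: 14.08
position: [0.5382, -0.1602, 0.1096]
tool_rot: [0.795, 0.606, -0.001, -0.001]
ft_force: [-0.2, -0.8, -0.4]
grip_width: 0.0353
```

```bash
python3 go.py .539 -.1605 .053 1.305
```

```text
shift cm [-0.01  0.1   5.66] spin -0.003 t 14.075 a0 1.302 tilt [-0.002  0.001 -1.   ]
```

Call:
arm_command(
  targets=[
    [0,0.05,3,0,3.5],
    [0,0.05,5.6,0,3.5],
    [0,0.05,5.6,0,3.5],
    [0,0.05,5.6,0,1.0],
    [0,0.05,5.6,0,0.8],
  ],
)

```text
time: 14.7
position: [0.5409, -0.1613, 0.0553]
tool_rot: [0.795, 0.606, 0.0, 0.001]
ft_force: [0.5, -0.8, 0.4]
grip_width: 0.0223
```

Call:
arm_command(
  targets=[
    [0,0,0,0,0.8],
    [0,0,0,0,0.8],
    [0,0,0,0,0.8],
  ],
)

```text
time: 15.08
position: [0.5409, -0.1612, 0.0549]
tool_rot: [0.795, 0.606, 0.0, 0.001]
ft_force: [-0.7, 0.6, 3.9]
grip_width: 0.0115
```

Call:
arm_command(
  targets=[
    [0,0,-1,0,0.8],
    [0,0,-3,0,0.8],
    [0,0,-6,0,0.8],
    [0,0,-9.7,0,0.8],
    [0,0,-9.7,0,0.8],
  ],
)

```text
time: 15.7
position: [0.5421, -0.1618, 0.1541]
tool_rot: [0.795, 0.606, 0.001, 0.003]
ft_force: [0.1, 0.7, -0.0]
grip_width: 0.0119
```

```bash
python3 go.py .5135 .115 .15 1.822; python3 - <<'E'
from h import *
p,d=grab('side');cv2.imwrite('pics/s6.png',cv2.resize(p[160:260,290:423],(798,600),interpolation=2)[:,:,::-1])
E
```

```text
shift cm [ 25.93 -10.1    0.31] spin -0.52 t 15.7 a0 1.302 tilt [ 0.006 -0.003 -1.   ]
```

View pics/s6.png

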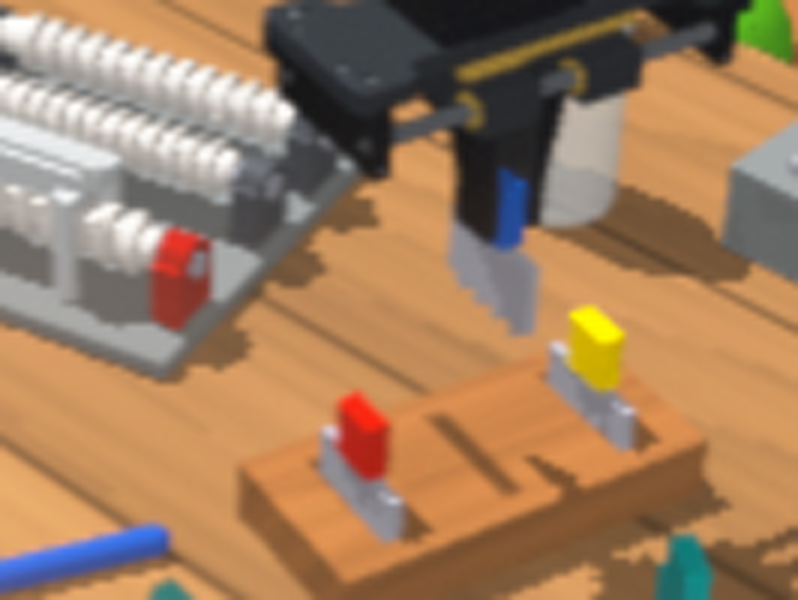

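Call:
arm_command(
  targets=[
    [4,-1.6,0,-0.1,0.8],
    [9,-3.5,0,-0.2,0.8],
    [14.5,-5.6,0,-0.31,0.8],
    [20,-7.8,0,-0.42,0.8],
    [24.5,-9.5,0.2,-0.52,0.8],
  ],
)

```text
time: 16.38
position: [0.5118, 0.1026, 0.1477]
tool_rot: [0.611, 0.791, -0.001, -0.001]
ft_force: [0.4, -0.4, -1.2]
grip_width: 0.0117
```

Call:
arm_command(
  targets=[
    [0,0,0,0,0.8],
    [0,0,0,0,0.8],
  ],
)

```text
time: 16.62
position: [0.5131, 0.1002, 0.1482]
tool_rot: [0.613, 0.79, -0.001, -0.001]
ft_force: [-0.4, -1.0, -0.9]
grip_width: 0.0121
```

```bash
python3 go.py .5139 .115 .141 1.822
```

```text
shift cm [1.41 0.45 0.72] spin 0.001 t 16.625 a0 1.823 tilt [-0.002 -0.    -1.   ]
```

Call:
arm_command(
  targets=[
    [1.4,0.45,0,0,0.8],
    [1.4,0.45,0.7,0,0.8],
    [1.4,0.45,0.7,0,0.8],
    [1.4,0.45,0.7,0,0.8],
  ],
)

```text
time: 17.12
position: [0.5145, 0.1147, 0.142]
tool_rot: [0.613, 0.79, -0.0, -0.0]
ft_force: [-0.0, -0.5, -0.7]
grip_width: 0.0115
```

```bash
python3 go.py .5139 .115 .117 1.822
```

```text
shift cm [ 0.04 -0.05  2.5 ] spin -0.0 t 17.125 a0 1.822 tilt [-0. -0. -1.]
```

Call:
arm_command(
  targets=[
    [0,-0.05,0.8,0,0.8],
    [0,-0.05,1.6,0,0.8],
    [0,-0.05,2.2,0,0.8],
    [0,-0.05,2.5,0,0.8],
    [0,-0.05,2.5,0,0.8],
  ],
)

```text
time: 17.75
position: [0.514, 0.1151, 0.1168]
tool_rot: [0.613, 0.79, -0.0, -0.0]
ft_force: [0.4, 0.3, -0.2]
grip_width: 0.0121
```

Call:
arm_command(
  targets=[
    [0,0,0.4,0,0.8],
    [0,0,0.8,0,0.8],
    [0,0,1.1,0,0.8],
    [0,0,1.1,0,0.8],
  ],
)

```text
time: 18.25
position: [0.514, 0.1151, 0.1059]
tool_rot: [0.613, 0.79, -0.0, -0.0]
ft_force: [0.7, 0.1, -0.7]
grip_width: 0.012
```

Now the feel itself, in small steps.

Call:
arm_command(
  targets=[
    [0,0,0.2,0,0.8],
    [0,0,0.3,0,0.8],
    [0,0,0.4,0,0.8],
    [0,0,0.4,0,0.8],
  ],
)

```text
time: 18.75
position: [0.5143, 0.115, 0.1032]
tool_rot: [0.613, 0.79, 0.0, 0.0]
ft_force: [-1.8, -0.5, 7.9]
grip_width: 0.0119
```

Call:
arm_command(
  targets=[
    [0,0,0.1,0,0.8],
    [0,0,0.15,0,0.8],
    [0,0,0.15,0,0.8],
  ],
)

```text
time: 19.12
position: [0.5146, 0.1147, 0.1026]
tool_rot: [0.613, 0.79, 0.0, 0.001]
ft_force: [-3.1, -2.3, 13.5]
grip_width: 0.012
```

Call:
arm_command(
  targets=[
    [0,0,-0.45,0,0.8],
    [-0.3,-0.05,-0.45,0,0.8],
    [-0.3,-0.05,-0.2,0,0.8],
    [-0.3,-0.05,0,0,0.8],
    [-0.3,-0.05,0,0,0.8],
  ],
)

```text
time: 19.75
position: [0.515, 0.1117, 0.1026]
tool_rot: [0.613, 0.79, 0.0, 0.001]
ft_force: [-2.4, -0.9, 17.0]
grip_width: 0.0118
```

Call:
arm_command(
  targets=[
    [0,0,-0.4,0,0.8],
    [-0.3,0,-0.4,0,0.8],
    [-0.3,0,-0.1,0,0.8],
    [-0.3,0,0,0,0.8],
    [-0.3,0,0,0,0.8],
  ],
)

```text
time: 20.38
position: [0.5157, 0.1092, 0.1024]
tool_rot: [0.613, 0.79, 0.0, 0.001]
ft_force: [-1.9, 1.1, 16.9]
grip_width: 0.0122
```

Call:
arm_command(
  targets=[
    [0,0,-0.4,0,0.8],
    [0.9,-0.05,-0.4,0,0.8],
    [0.9,-0.05,-0.2,0,0.8],
    [0.9,-0.05,0,0,0.8],
    [0.9,-0.05,0,0,0.8],
  ],
)

```text
time: 21.0
position: [0.513, 0.1181, 0.1015]
tool_rot: [0.613, 0.79, 0.001, 0.0]
ft_force: [0.8, 0.3, 9.1]
grip_width: 0.012
```

Call:
arm_command(
  targets=[
    [0,0,-0.4,0,0.8],
    [0.3,0,-0.4,0,0.8],
    [0.3,0,-0.1,0,0.8],
    [0.3,0,0,0,0.8],
    [0.3,0,0,0,0.8],
  ],
)

```text
time: 21.62
position: [0.5123, 0.121, 0.1023]
tool_rot: [0.613, 0.79, 0.001, 0.001]
ft_force: [-0.7, 2.2, 14.7]
grip_width: 0.0118
```

Call:
arm_command(
  targets=[
    [0,0,-0.4,0,0.8],
    [-0.25,0,-0.4,0,0.8],
    [-0.25,0,-0.1,0,0.8],
    [-0.25,0,0.1,0,0.8],
    [-0.25,0,0.1,0,0.8],
  ],
)

```text
time: 22.25
position: [0.5129, 0.1182, 0.1012]
tool_rot: [0.613, 0.79, 0.001, 0.001]
ft_force: [0.9, 1.2, 15.3]
grip_width: 0.0118
```

Call:
arm_command(
  targets=[
    [0,0,-0.4,0,0.8],
    [-0.2,0,-0.4,0,0.8],
    [-0.2,0,-0.1,0,0.8],
    [-0.2,0,0,0,0.8],
    [-0.2,0,0,0,0.8],
  ],
)

```text
time: 22.88
position: [0.5136, 0.1153, 0.1014]
tool_rot: [0.613, 0.79, 0.0, 0.001]
ft_force: [0.1, -1.2, 16.3]
grip_width: 0.0117
```

The blue leaf never gets below about 2.5–3.5 mm high anywhere in one pitch, and sideways forces stay under 3 N. It doesn't fit, so back it goes to its slot.

Call:
arm_command(
  targets=[
    [0,0,-1,0,0.8],
    [0,0,-3,0,0.8],
    [0,0,-5,0,0.8],
    [0,0,-5,0,0.8],
  ],
)

```text
time: 23.38
position: [0.5111, 0.116, 0.1497]
tool_rot: [0.613, 0.79, -0.001, -0.001]
ft_force: [-0.2, 0.5, 0.2]
grip_width: 0.0118
```

```bash
python3 go.py .5409 -.1612 .13 1.302
```

```text
shift cm [-27.59  -4.01   1.98] spin 0.52 t 23.375 a0 1.822 tilt [-0.003 -0.001 -1.   ]
```

Call:
arm_command(
  targets=[
    [-5,-0.7,0,0.1,0.8],
    [-11,-1.6,0,0.21,0.8],
    [-17,-2.5,0,0.32,0.8],
    [-22.5,-3.3,0.2,0.43,0.8],
    [-27,-4,0.6,0.52,0.8],
  ],
)

```text
time: 24.0
position: [0.5392, -0.1568, 0.1419]
tool_rot: [0.797, 0.604, -0.001, -0.002]
ft_force: [-0.0, -1.6, -0.5]
grip_width: 0.0119
```

Call:
arm_command(
  targets=[
    [0,0,0,0,0.8],
    [0,0,0,0,0.8],
  ],
)

```text
time: 24.25
position: [0.5391, -0.154, 0.1421]
tool_rot: [0.795, 0.606, -0.001, -0.003]
ft_force: [-0.3, -0.7, -0.7]
grip_width: 0.0118
```

```bash
python3 go.py .5409 -.1612 .1 1.302
```

```text
shift cm [-0.65  0.38  4.21] spin 0.0 t 24.25 a0 1.302 tilt [-0.005  0.003 -1.   ]
```

Call:
arm_command(
  targets=[
    [-0.65,0.3,1.5,0,0.8],
    [-0.65,0.3,3,0,0.8],
    [-0.65,0.3,4,0,0.8],
    [-0.65,0.3,4,0,0.8],
    [-0.65,0.3,4,0,0.8],
  ],
)

```text
time: 24.88
position: [0.5425, -0.1622, 0.1037]
tool_rot: [0.795, 0.606, 0.0, 0.0]
ft_force: [0.2, 0.2, -0.2]
grip_width: 0.012
```

```bash
python3 go.py .5409 -.1612 .068 1.302; python3 - <<'E'
from h import *
p,d=grab('side');cv2.imwrite('pics/s7.png',cv2.resize(p[180:260,310:417],(800,600),interpolation=2)[:,:,::-1])
E
```

```text
shift cm [ 0.05 -0.19  3.57] spin 0.001 t 24.875 a0 1.303 tilt [ 0. -0. -1.]
```

View pics/s7.png

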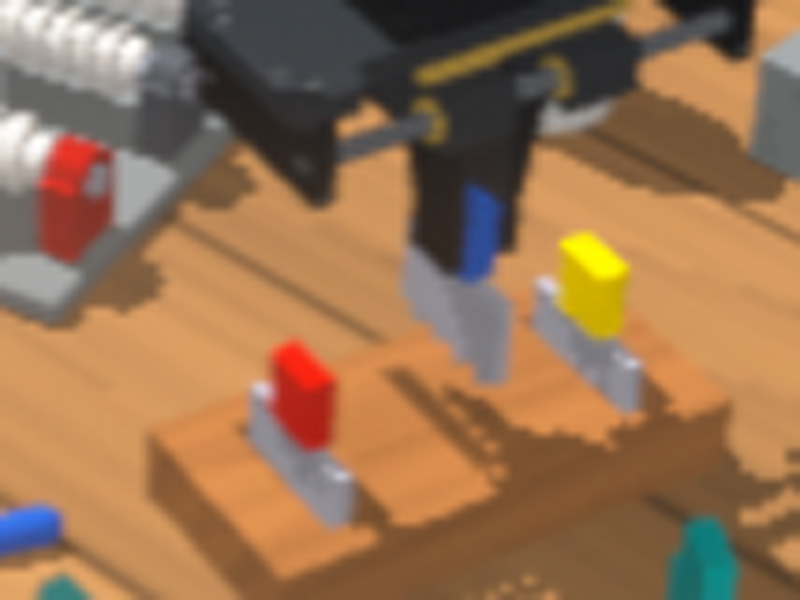

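Call:
arm_command(
  targets=[
    [0.05,-0.15,1,0,0.8],
    [0.05,-0.15,2,0,0.8],
    [0.05,-0.15,2.8,0,0.8],
    [0.05,-0.15,3.5,0,0.8],
    [0.05,-0.15,3.5,0,0.8],
  ],
)

```text
time: 25.55
position: [0.5406, -0.1612, 0.0678]
tool_rot: [0.795, 0.606, -0.0, -0.001]
ft_force: [-0.8, 0.4, -0.8]
grip_width: 0.0116
```

Call:
arm_command(
  targets=[
    [0,0,0.7,0,0.8],
    [0,0,1.1,0,0.8],
    [0,0,1.2,0,0.8],
    [0,0,1.2,0,0.8],
  ],
)

```text
time: 26.05
position: [0.5411, -0.1614, 0.0566]
tool_rot: [0.795, 0.606, 0.0, -0.0]
ft_force: [0.5, -0.4, -0.8]
grip_width: 0.0118
```

Call:
arm_command(
  targets=[
    [0,0,0,0,3.5],
    [0,0,0,0,3.5],
    [0,0,0,0,3.5],
    [0,0,-2,0,3.5],
    [0,0,-5,0,3.5],
  ],
)

```text
time: 26.68
position: [0.5403, -0.161, 0.1063]
tool_rot: [0.795, 0.606, -0.001, -0.001]
ft_force: [0.1, 0.5, 0.3]
grip_width: 0.0349
```

```bash
python3 go.py .5995 -.1768 .11 1.302; python3 - <<'E'
from h import *
p,d=grab('side');cv2.imwrite('pics/s8.png',cv2.resize(p[180:260,310:417],(800,600),interpolation=2)[:,:,::-1])
E
```

```text
shift cm [ 0.05  6.13 -0.38] spin 0.0 t 26.675 a0 1.302 tilt [-0.002  0.001 -1.   ]
```

View pics/s8.png

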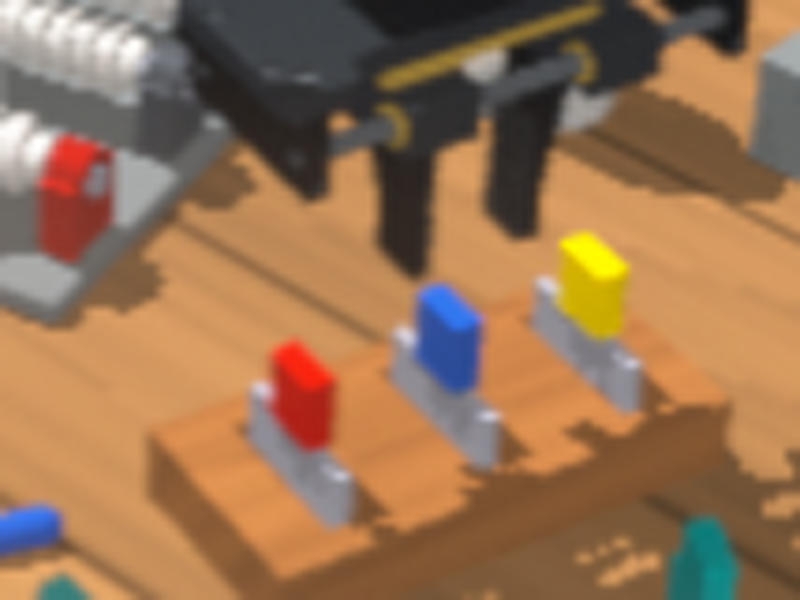

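Blue is back upright at crop (445,385). Before going for yellow, I check the bottle clearance.

```bash
python3 - <<'E'
from h import *
p,d=load('top')
print(onz('top',324,146,.0),onz('top',324,130,.19),onz('top',323,141,.1))
E
```

```text
[ 0.75803031 -0.03594781  0.        ] [ 0.74823961 -0.0344791   0.19      ] [ 0.74304491 -0.0315007   0.1       ]
```

Call:
arm_command(
  targets=[
    [0,2,-0.4,0,3.5],
    [0.05,5,-0.4,0,3.5],
    [0.05,6.1,-0.4,0,3.5],
    [0.05,6.1,-0.4,0,3.5],
    [0.05,6.1,-0.4,0,3.5],
  ],
)

```text
time: 27.35
position: [0.5985, -0.1764, 0.1101]
tool_rot: [0.795, 0.606, -0.001, -0.001]
ft_force: [0.1, -0.1, -0.4]
grip_width: 0.035
```

```bash
python3 go.py .5995 -.1768 .053 1.305
```

```text
shift cm [-0.01  0.12  5.71] spin -0.003 t 27.35 a0 1.302 tilt [-0.002  0.001 -1.   ]
```

Call:
arm_command(
  targets=[
    [0,0.05,3,0,3.5],
    [0,0.05,5.6,0,3.5],
    [0,0.05,5.6,0,3.5],
    [0,0.05,5.6,0,1.0],
    [0,0.05,5.6,0,0.8],
  ],
)

```text
time: 27.98
position: [0.6012, -0.1776, 0.056]
tool_rot: [0.795, 0.606, 0.0, 0.001]
ft_force: [-1.0, -0.5, 0.0]
grip_width: 0.0222
```

Call:
arm_command(
  targets=[
    [0,0,0,0,0.8],
    [0,0,0,0,0.8],
    [0,0,0,0,0.8],
  ],
)

```text
time: 28.35
position: [0.6011, -0.1775, 0.0555]
tool_rot: [0.795, 0.606, 0.0, 0.001]
ft_force: [0.8, -0.7, 3.9]
grip_width: 0.012
```

Call:
arm_command(
  targets=[
    [0,0,-1,0,0.8],
    [0,0,-3,0,0.8],
    [0,0,-6,0,0.8],
    [0,0,-9.7,0,0.8],
    [0,0,-9.7,0,0.8],
  ],
)

```text
time: 28.98
position: [0.6025, -0.1782, 0.1549]
tool_rot: [0.795, 0.606, 0.002, 0.003]
ft_force: [0.8, 0.8, -0.5]
grip_width: 0.0117
```

```bash
python3 go.py .5139 .115 .15 1.822; python3 - <<'E'
from h import *
p,d=grab('side');cv2.imwrite('pics/s9.png',cv2.resize(p[160:260,290:423],(798,600),interpolation=2)[:,:,::-1])
E
```

```text
shift cm [ 25.92 -16.32   0.34] spin -0.52 t 28.975 a0 1.302 tilt [ 0.006 -0.003 -1.   ]
```

View pics/s9.png

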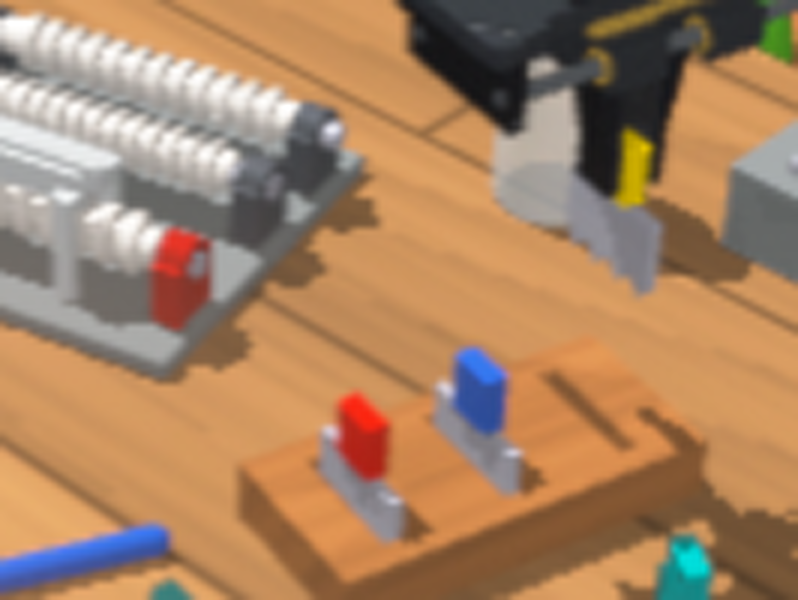

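Call:
arm_command(
  targets=[
    [4,-2.5,0,-0.08,0.8],
    [9,-5.6,0,-0.18,0.8],
    [14,-8.8,0,-0.28,0.8],
    [19,-12,0,-0.39,0.8],
    [24,-15,0.2,-0.5,0.8],
  ],
)

```text
time: 29.65
position: [0.5174, 0.0956, 0.1481]
tool_rot: [0.619, 0.785, -0.001, -0.001]
ft_force: [1.3, -0.1, -1.4]
grip_width: 0.0118
```

Call:
arm_command(
  targets=[
    [0.7,0,0,-0.02,0.8],
    [0.7,0,0,-0.02,0.8],
    [0.7,0,0,-0.02,0.8],
  ],
)

```text
time: 30.02
position: [0.5184, 0.0996, 0.1492]
tool_rot: [0.614, 0.79, -0.0, 0.0]
ft_force: [0.1, 0.1, -0.2]
grip_width: 0.0114
```

```bash
python3 go.py .5139 .115 .142 1.822
```

```text
shift cm [ 1.61 -0.06  0.72] spin -0.002 t 30.025 a0 1.82 tilt [-0. -0. -1.]
```

Call:
arm_command(
  targets=[
    [1.6,-0.05,0,0,0.8],
    [1.6,-0.05,0.7,0,0.8],
    [1.6,-0.05,0.7,0,0.8],
    [1.6,-0.05,0.7,0,0.8],
  ],
)

```text
time: 30.52
position: [0.5135, 0.1159, 0.1425]
tool_rot: [0.613, 0.79, -0.0, -0.0]
ft_force: [0.3, 0.3, 0.1]
grip_width: 0.0118
```

```bash
python3 go.py .5139 .115 .117 1.822
```

```text
shift cm [-0.1   0.02  2.55] spin 0.0 t 30.525 a0 1.822 tilt [-0. -0. -1.]
```

Call:
arm_command(
  targets=[
    [0,0.02,0.8,0,0.8],
    [0,0.02,1.6,0,0.8],
    [0,0.02,2.2,0,0.8],
    [0,0.02,2.6,0,0.8],
    [0,0.02,2.6,0,0.8],
  ],
)

```text
time: 31.15
position: [0.5138, 0.1162, 0.1163]
tool_rot: [0.613, 0.79, -0.0, -0.0]
ft_force: [0.5, 0.7, -1.2]
grip_width: 0.0116
```

Call:
arm_command(
  targets=[
    [0,0,0.4,0,0.8],
    [0,0,0.8,0,0.8],
    [0,0,1.0,0,0.8],
    [0,0,1.2,0,0.8],
    [0,0,1.2,0,0.8],
  ],
)

```text
time: 31.78
position: [0.5137, 0.1162, 0.1045]
tool_rot: [0.613, 0.79, 0.0, 0.0]
ft_force: [1.4, -0.0, -0.7]
grip_width: 0.0119
```

Call:
arm_command(
  targets=[
    [0,0,0.1,0,0.8],
    [0,0,0.2,0,0.8],
    [0,0,0.3,0,0.8],
    [0,0,0.3,0,0.8],
  ],
)

```text
time: 32.28
position: [0.5136, 0.1166, 0.1018]
tool_rot: [0.613, 0.79, 0.0, -0.0]
ft_force: [-0.2, 2.1, 2.4]
grip_width: 0.0118
```

It is already deeper and a flank is pushing it towards +y, so I follow that push.

Call:
arm_command(
  targets=[
    [0.1,0,0.05,0,0.8],
    [0.15,0,0.1,0,0.8],
    [0.2,0,0.2,0,0.8],
    [0.2,0,0.2,0,0.8],
  ],
)

```text
time: 32.78
position: [0.5132, 0.1181, 0.0995]
tool_rot: [0.613, 0.79, -0.0, 0.0]
ft_force: [0.2, 0.3, 0.0]
grip_width: 0.012
```

Call:
arm_command(
  targets=[
    [0,0,0.1,0,0.8],
    [0,0,0.2,0,0.8],
    [0,0,0.2,0,0.8],
  ],
)

```text
time: 33.15
position: [0.5133, 0.1182, 0.0991]
tool_rot: [0.613, 0.79, 0.0, 0.0]
ft_force: [-1.6, 0.6, 11.9]
grip_width: 0.0116
```

Call:
arm_command(
  targets=[
    [0,0,0.1,0,0.8],
    [0,0,0.2,0,0.8],
    [0,0,0.2,0,0.8],
  ],
)

```text
time: 33.52
position: [0.5134, 0.1182, 0.0987]
tool_rot: [0.613, 0.79, 0.0, 0.001]
ft_force: [-4.7, 0.6, 24.2]
grip_width: 0.0121
```

Call:
arm_command(
  targets=[
    [0,0,-0.35,0,0.8],
    [0,0,-0.35,0,0.8],
  ],
)

```text
time: 33.78
position: [0.5132, 0.1181, 0.0994]
tool_rot: [0.613, 0.79, 0.0, 0.0]
ft_force: [-0.2, 1.2, 5.6]
grip_width: 0.0115
```

The yellow leaf meets a firm stop at the home height, so it is seated. I release it, lift away and look.

Call:
arm_command(
  targets=[
    [0,0,0,0,3],
    [0,0,0,0,3],
    [0,0,0,0,3],
    [0,0,-1,0,3],
    [0,0,-3,0,3],
  ],
)

```text
time: 34.4
position: [0.5125, 0.1181, 0.1292]
tool_rot: [0.613, 0.79, -0.001, -0.001]
ft_force: [-0.6, -0.8, 0.0]
grip_width: 0.03
```

Call:
arm_command(
  targets=[
    [0,0,-5,0,3],
    [-5,-2,-9,0,3],
    [-11,-4,-12,0,3],
    [-17,-6,-12,0,3],
    [-22,-8,-12,0,3],
  ],
)

```text
time: 35.02
position: [0.4911, -0.1138, 0.2509]
tool_rot: [0.613, 0.79, 0.0, 0.002]
ft_force: [1.1, -0.0, -0.6]
grip_width: 0.0298
```

Call:
arm_command(
  targets=[
    [-6,0,0,0,3],
    [-12,0,0,0,3],
    [-18,0,0,0,3],
    [-20,0,0,0,3],
    [-20,0,0,0,3],
  ],
)

```text
time: 35.65
position: [0.5403, -0.3062, 0.249]
tool_rot: [0.614, 0.79, 0.0, -0.0]
ft_force: [-0.5, 1.1, 0.5]
grip_width: 0.0299
```

```bash
python3 - <<'E'
from h import *
p,d=grab('side');cv2.imwrite('pics/s10.png',cv2.resize(p[130:280,240:440],(800,600),interpolation=2)[:,:,::-1])
p,d=grab('top');cv2.imwrite('pics/t10.png',cv2.resize(p[150:250,230:380],(798,532),interpolation=2)[:,:,::-1])
for n in('side','top'):
    p,d=load(n);h=cv2.cvtColor(p,cv2.COLOR_RGB2HSV).astype(int);H,S,V=h[...,0],h[...,1],h[...,2]
    m=(H>20)&(H<33)&(S>190)&(V>100);m[:,:230]=0;m[:,340:]=0
    k,l,st,c=cv2.connectedComponentsWithStats(m.astype(np.uint8))
    for i in range(1,k):
        if st[i,4]>5:
            v,u=np.nonzero(l==i);q=np.array([dep(n,a,b,d) for a,b in zip(u,v)]);print(n,st[i],c[i],'zmax',np.sort(q[:,2])[-5:].round(4),q.mean(0).round(4), onz(n,*c[i],.11).round(4))
print(robot.get_obs()['ft_force'],robot.get_obs()['position'])
E
```

```text
side [285 168   9  12  82] [289.31707317 173.75609756] zmax [0.1243 0.1246 0.1252 0.1257 0.8546] [0.5021 0.1074 0.1193] [0.5115 0.1183 0.11  ]
top [276 208   7   5  22] [279.04545455 209.90909091] zmax [0.1222 0.1227 0.1228 0.1231 0.124 ] [0.5114 0.1165 0.1188] [0.5128 0.1175 0.11  ]
[1.20953762 0.51291241 0.58209183] [ 0.53985535 -0.30366547  0.24900531]
```

View pics/s10.png

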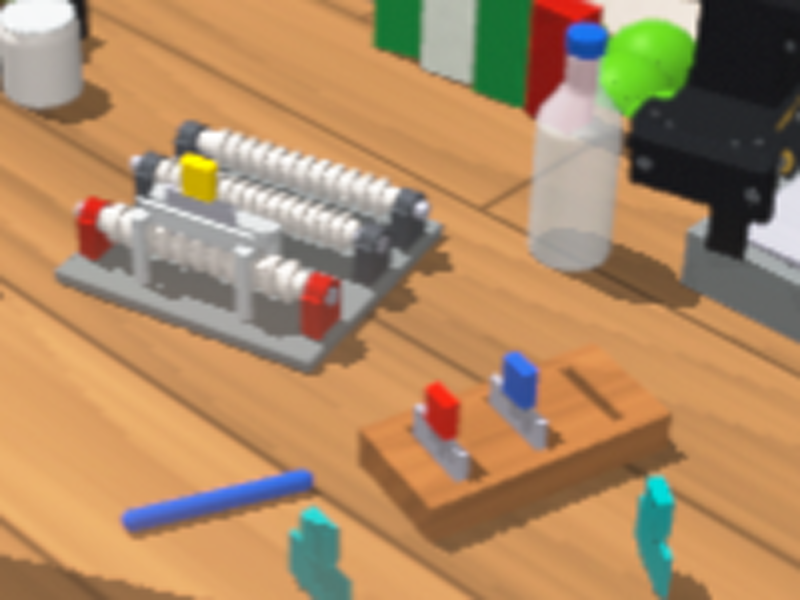

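View pics/t10.png

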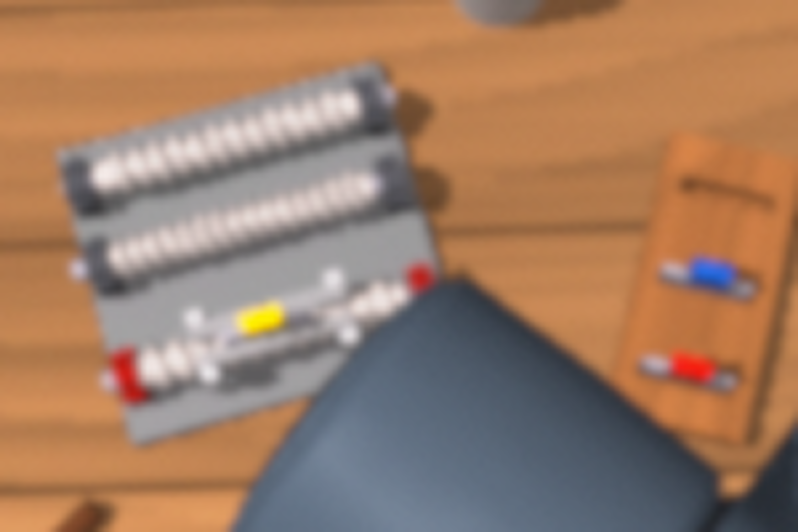

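The yellow leaf stands in the guide at crop (198,178), and its top reads about 0.122–0.125 m against the 0.122 m expected at home. Red and blue stand upright in the holder, the bystanders look unmoved and the arm is clear.

```bash
python3 -c "
from rig import robot
print(robot.hand_in(), robot.get_obs()['time'])"
```

```text
the job is handed in; nothing more can be done
the job is handed in; nothing more can be done
```

The yellow leaf fits the front spindle. I pressed it home in the guide, let go and left it standing there. Red and blue did not seat, and both are back upright in their own holder slots. I handed in at about 36 s of the 72 s allowed.

- **Red:** stopped about 3–4 mm high at all five places I tried across one pitch.
- **Blue:** stopped about 2.5–3.5 mm high across one pitch. The low end is slightly under the 3 mm given for a wrong leaf. The leaf seems to have slipped about 1 mm in the grip while pressing, which would explain that.
- **Yellow:** the flank pushed it about 2 mm along the thread. It then dropped to a firm stop within 1 mm of the expected home height and held at 24 N, the highest force reading of the job.
- **Last look:** the pictures show yellow upright in the guide. Its top reads 0.122–0.125 m where 0.122 m is fully home; the higher readings, mostly from the side view, fit depth noise. The bystanders visible in those pictures had not moved. The clay pot, seed jar and trowel were mostly outside my final crops, so I did not check them; the arm never reached down near them.
- **Pitch from the pictures:** both cameras read the front spindle as 15 mm. I could not make out the leaf teeth clearly enough to check against that, so the fit was decided by feel.

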